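Clamp the oil tin and keep it clamped

ROBOT

A 7-joint arm with a two-finger parallel gripper is mounted at the origin on the work surface. World frame = base frame: x ahead of the robot, y to its left, z up, the work surface at z = 0. Lengths are in m, angles in rad, forces in N, time in s.
With the tool pointing down it reaches from about 0.4 to 0.875 m from the base axis. Payload 19.3 kg.
Tool frame: the origin (TCP) lies at the very end of the fingers, on their centre line; the grasp point (between the pads) lies 19 mm behind it; z points along the fingers, y is the line along which they close (so a half turn about z gives the same grasp; the last joint's range is limited). The gripper opens to 85 mm and grips with 20 to 120 N. Pads are 22 mm wide; open, the fingers measure 114 mm over their backs; the gripper's body (76 mm by 85 mm) begins 54 mm behind the grasp point. The pads swing forward as they close: fully open they stand 13 mm farther back than shut.
Start: joints at [1.268, 0.521, -0.036, 1.599, 0.021, 1.021, -0.113], TCP at [0.144, -0.608, 0.231] pointing down, gripper open.
Joint ranges: [-2.91, 2.91], [-0.3, 2.13], [-1.5, 1.42], [0.17, 2.43], [-1.26, 4.41], [0.16, 1.93], [-2.52, 2.52]. Speed limits (rad/s): [1.89, 1.89, 2.39, 2.39, 3.01, 3.01, 3.01].

INTERFACE

Orientations are given as [roll, pitch, yaw] about the fixed x, y, z axes, in that order (R = Rz(yaw) Ry(pitch) Rx(roll)).
In Python, from workcell import bot gives the robot as it stands.
- The arm moves only by the tool carry_out, never from a script. Its argument "rows" is a list that holds one entry, the list of rows, each a list of 4 numbers: the shift along the tool's x, y, z in m, then the turn about the tool's z in degrees. In form: [[[x, y, z, twist], ...]]. A call has 1 to 12 rows; each row is the pose to reach, as a shift and turn from the pose commanded when the call began, along the tool's axes at that moment; what a row does not reach only later rows make up. A row lasts 1/12 s, in which the tool goes at most 41.7 mm and 7.16 degrees, less where a joint would pass 70% of its speed; a pose out of reach is approached as far as the arm can. A call with a gripper value outside its range is refused whole. "grip" is the finger opening in m, from 0 to 0.0854, set as the call begins (left out, the last holds). The fingers move at their own pace and stop on an object; "grip_force" is the grip in N (left out, the last holds). Time passes only in rows, so rows that repeat a pose let the fingers close. It gives the time, the measured TCP pose, the force, the opening and the grip force at its end, in the units of the state.
- bot.observe(): the state, without advancing time (a new reading comes with each control period).
- bot.grab_frame(name): name is "side" or "top"; returns a dict with "pixels" (420x560x3 uint8, red, green, blue), "K" (3x3 intrinsics, pixels), "pose" (4x4, takes a point from camera to world coordinates). Camera axes: x right, y down, z forward; pixel columns grow to the right and rows downward; lengths in m; the calibration is good to about 2 mm. A picture is of the moment at which its call begins. There is no depth.
- bot.job_done(): hands the job in; it is judged then, once.
Trained networks look in a picture, given as the dict that the camera call returned (one of the last four; its "shot" number tells which), for a name from the list of things; names that differ only in an ending like _2 or _b are one class to them, and where a whole thing is asked for, a point or a joint stands for the part that bears it (a point fixed in the world has none). Each returns a list of dicts, best first, with "conf" (0 to 1); they miss things now and then, are a little off and sometimes report something else, mostly with a low value. They report only what shows in the picture. A call takes as long as a camera call.
- bot.look_for(picture, label): "position" ([column, row] in pixels, amid what is visible of it).
- bot.regions_of(picture, label): "region" (420x560 bool, what is visible of it) and "position" ([column, row] in pixels, amid what is visible of it).
- bot.spot_point(picture, label): "position" ([column, row] in pixels: a listed point, or the origin of a listed thing).
The state is a dict: "clock": time; "qpos": joint angles; "qd": joint speeds; "joint_efforts": joint torques, N m; "position": TCP position; "tool_rot": TCP orientation; "force": force on the tool from outside, world axes, zero at the start; "moment": the same for the moment, N m; "grip_width": finger opening in m; "finger_force": force on a finger pad.
Only numpy, scipy, OpenCV 4.12 (cv2) and the standard library are available. Lean on these libraries where they do the work, as an engineer would, in place of code of your own. Each camera call takes 0.05 s, during which the arm holds its last target. There are 200 camera calls.

TASK

Clamp the square oil tin in the bench clamp so that its tight cap can be undone: pump the clamp's trigger towards its fixed grip, letting it come back between strokes, until the jaw has pushed the tin flat against the stop and presses it there firmly but gently, the jaw pad's springs squeezed about half-way and never to their end, or the tin is dented. The pressure goes if you let go, so finish while still holding the trigger pressed with the tin clamped. Touch neither the tin nor the jaw with the robot, and leave the can and the jar where they are.

Things in the scene. Friction and masses are not known exactly. Their poses are not given: they have to be found in the camera images.
- clamp: bench clamp fixed on a white board, 325 x 130 x 18 mm. Origin: at table height on its centre line under the grey head; x = the way the jaw advances, z up. Board x -105 to 220 mm. Head x -60 to 36, y +-22, top 68 mm above table. Fixed black upright grip x 15 to 31, 26 wide, top 135 mm above table. Steel bar (top 54 mm above table) runs along x through the head and out behind it.
- trigger_grip (a point): middle of the upright steel trigger's section, 112 mm above the table. The trigger is 12 mm thick (clamp x), 24 wide (y), from 67 to 135 mm above the table. It slides along clamp x; released it is at x = -45 mm. Between it and the fixed grip 54 mm are free when released, 30 when fully pressed. Pinch it from above along clamp x, or push it from behind.
- trigger (a joint): travel of the trigger towards the fixed grip, m: 0 released, 0.024 fully pressed (hard stop). A spring of 2 to 3 N returns it. Pressing drives bar and jaw forward one for one through a ratchet with 6 mm teeth (the first 0 to 6 mm of a stroke can be idle); on the way back the ratchet slips over the teeth and the jaw stays.
- jaw (a joint): advance of the bar with the jaw's carrier plate, m, 0 (back) to 0.09. The bar runs stiffly, as in thick grease (150 N per m/s): between strokes it stays, give or take 3 mm, unless pushed; when the trigger is let go, the squeezed pad springs push it back in under 1 s. With the tin flat on the stop, jaw minus pad reads about 0.055; less means the tin is not there yet.
- pad (a joint): how far the sprung rubber pad at the front of the jaw is pushed in towards its carrier plate, m: 0 free, 0.016 at the end of its travel. Springs of 1.2 N per mm: 0.005 is 6 N, 0.010 is 12 N. Sliding the tin along the board alone can already push it in by a few mm; clamping begins when the tin is on the stop.
- pad_face (a point): centre of the pad's front face (70 mm wide, 46 mm high), 46 mm above the table
- stop: fixed upright steel plate 100 mm wide and 75 mm high on the far end of the board. Origin: bottom centre of the face turned to the jaw, on the board's top 18 mm above the table
- tin_center (a point): centre of the rectangular steel oil tin: 62 mm along the clamp, 88 across, 107 high, with a 26 mm wide black screw cap on top, about 0.3 kg. It stands loose on the white board between jaw and stop; x along its 62 mm side, z up. Flat on the stop its centre is about 31 mm from the stop's face
- can: bystander: a large round can, 100 mm across and 118 mm tall, origin under its centre
- jar: bystander: a jar, 68 mm across and 100 mm tall, origin under its centre

How it is judged:
By the outcome, as a careful person would: the job done as asked, in the order asked, and still so for the second after the job is handed in, while the arm keeps its last pose, push and grip.
It also fails if it takes over 45 s, if anything falls off the work surface, if the arm or the gripper's body presses on something with over 40 N, if the wrist force passes 120 N, or if a joint passes its speed limit or range.

## Working session

There is one attempt and no reset: what is moved stays moved. The work goes in short steps, Python scripts to look and compute and a tool call to move; the robot and the scene stay as the last step left them, time stands still between calls to the robot, and variables do not carry over. Pictures are saved under pics/ and viewed, at most 10 in all, crops included, and the job is handed in when it is done.

Besides the shell and the picture viewer there is one more tool, called after "Call:" as name(argument=value, ...) on one line, values as JSON. carry_out: Moves the arm, as the interface text tells. Its arguments: {"type":"object","properties":{"rows":{"type":"array","items":{"type":"array","items":{"type":"array","items":{"type":"number"}}}},"grip":{"type":"number"},"grip_force":{"type":"number"}},"required":["rows"]}

```bash
mkdir -p pics; cat > h.py <<'E'
from workcell import bot
import numpy as np, cv2
def save(p,n): cv2.imwrite('pics/'+n,p['pixels'][:,:,::-1])
def ray(p,uv):
    d=np.linalg.inv(p['K'])@[uv[0],uv[1],1]; T=np.array(p['pose']); d=T[:3,:3]@d; return T[:3,3],d/np.linalg.norm(d)
def atz(p,uv,z):
    o,d=ray(p,uv); return o+d*(z-o[2])/d[2]
def tri(p,a,q,b):
    o1,d1=ray(p,a);o2,d2=ray(q,b)
    s=np.linalg.lstsq(np.c_[d1,-d2],o2-o1,rcond=None)[0]
    x,y=o1+s[0]*d1,o2+s[1]*d2; return (x+y)/2,np.linalg.norm(x-y)
def proj(p,X):
    T=np.array(p['pose']);c=T[:3,:3].T@(np.array(X)-T[:3,3]);c=p['K']@c;return c[:2]/c[2]
E
python3 - <<'E'
from h import *
np.set_printoptions(precision=4,suppress=True)
t=bot.grab_frame('top');s=bot.grab_frame('side')
cv2.imwrite('pics/a.png',np.hstack([cv2.resize(x['pixels'],(400,300)) for x in(t,s)])[:,:,::-1]) 
save(t,'t0.png');save(s,'s0.png')
Z=dict(clamp=0,trigger_grip=.112,pad_face=.046,stop=.018,tin_center=.0715,can=0,jar=0)
for n,z in Z.items():
    a=bot.spot_point(t,n);b=bot.spot_point(s,n)
    for p,r in(('t',a),('s',b)):
        for x in r[:2]: print(n,p,np.round(x['position'],1),round(x['conf'],2),atz(t if p=='t' else s,x['position'],z))
    if a and b: print('  tri',*tri(t,a[0]['position'],s,b[0]['position']))
print(bot.observe())
E
```

```text
clamp t [286.  200.9] 0.73 [ 0.595  -0.0198  0.    ]
clamp s [283.9 230.6] 0.9 [ 0.5895 -0.0021  0.    ]
  tri [ 0.5897 -0.0195  0.0142] 0.006754501942039747
trigger_grip t [306.6 203. ] 0.74 [ 0.5739 -0.0667  0.112 ]
trigger_grip s [280.  212.3] 0.67 [ 0.568  -0.0736  0.112 ]
  tri [ 0.5719 -0.0667  0.1071] 0.005375629006350545
pad_face t [250.7 188.7] 0.74 [0.6208 0.0678 0.046 ]
pad_face s [292.5 199.4] 0.52 [0.6256 0.0634 0.046 ]
  tri [0.6239 0.0678 0.0426] 0.005074319411948439
stop t [212.8 171.9] 0.69 [0.6705 0.1661 0.018 ]
tin_center t [220.7 180.4] 0.88 [0.6383 0.1388 0.0715]
tin_center s [295.2 178.2] 0.67 [0.6452 0.122  0.0715]
  tri [0.6448 0.1401 0.0593] 0.008533033593894106
can t [446.1 192. ] 0.66 [ 0.6112 -0.4343  0.    ]
can s [344.8 373.5] 0.96 [ 0.6179 -0.4429  0.    ]
  tri [ 0.6161 -0.4377 -0.0076] 0.0074827714843545175
jar t [138.4 260.2] 0.6 [0.4494 0.3579 0.    ]
jar s [219.1 161.4] 0.74 [0.4606 0.3751 0.    ]
  tri [0.4545 0.3538 0.0126] 0.010483444006621418
{'clock': 0.8, 'qpos': array([ 1.2678,  0.5214, -0.0363,  1.5995,  0.0212,  1.0211, -0.1128]), 'qd': array([-0.0002,  0.0004, -0.0007, -0.0001, -0.    ,  0.0001,  0.0001]), 'joint_efforts': array([ -0.001 , -92.6767,   1.9773, -37.0233,   0.018 ,   0.0019,
        -0.    ]), 'position': array([ 0.1442, -0.6081,  0.2313]), 'tool_rot': array([3.1416, 0.    , 0.2328]), 'force': array([0.255 , 0.9658, 0.5026]), 'moment': array([-0.0177,  0.002 , -0.0143]), 'finger_force': 0.0, 'grip_width': 0.08533237387698737}
```

View pics/t0.png

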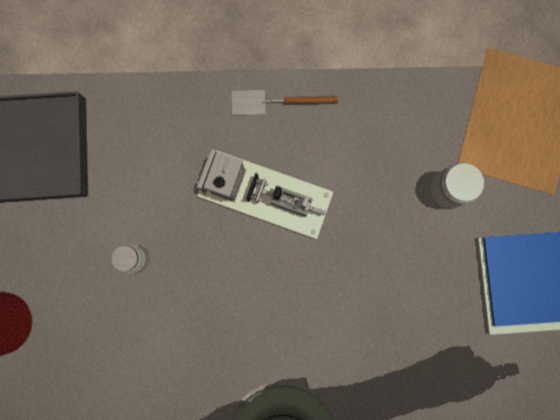

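View pics/s0.png

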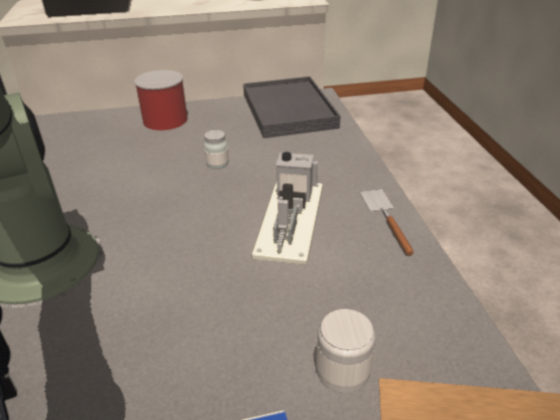

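The top view shows the clamp board from about (205,175) to (325,213), with the tin at (221,178), the trigger and grip at (280–306,200) and free space around them. The side view agrees. Next I'll fit the board outline to get the clamp axis.

```bash
python3 - <<'E'
from h import *
from scipy.optimize import least_squares
np.set_printoptions(precision=4,suppress=True)
t=bot.grab_frame('top');s=bot.grab_frame('side')
obs=[]
for p in(t,s):
    for n in ('clamp','stop'):
        r=bot.regions_of(p,n); print(n,[(x['conf'],int(x['region'].sum())) for x in r[:2]])
g=t['pixels'].astype(int); m=((g.min(2)>150)).astype(np.uint8); m[:140]=0;m[245:]=0;m[:,:190]=0;m[:,340:]=0
m=cv2.morphologyEx(m,cv2.MORPH_OPEN,np.ones((2,2)))
c=np.argwhere(m)[:,::-1]; W=np.array([atz(t,u,.018)[:2] for u in c]).astype(np.float32)
(cx,w,a)=cv2.minAreaRect(W); print(len(c),'rect',cx,w,a); B=cv2.boxPoints((cx,w,a)); print(B)
E
python3 - <<'E'
from h import *
for f,(x,y) in (('t',(185,140)),('s',(240,140))):
    im=cv2.imread(f'pics/{f}0.png')[y:y+120,x:x+160]
    cv2.imwrite(f'pics/{f}c.png',cv2.resize(im,None,fx=4,fy=4,interpolation=cv2.INTER_CUBIC))
E
```

```text
clamp [(0.85, 5047), (0.69, 915)]
stop [(0.72, 305), (0.72, 141)]
clamp [(0.97, 4153)]
stop [(0.45, 60)]
2810 rect (0.6050689220428467, 0.01752181351184845) (0.29303091764450073, 0.12635084986686707) 69.31156158447266
[[ 0.4942 -0.0972]
 [ 0.6124 -0.1419]
 [ 0.7159  0.1323]
 [ 0.5977  0.1769]]
```

View pics/tc.png

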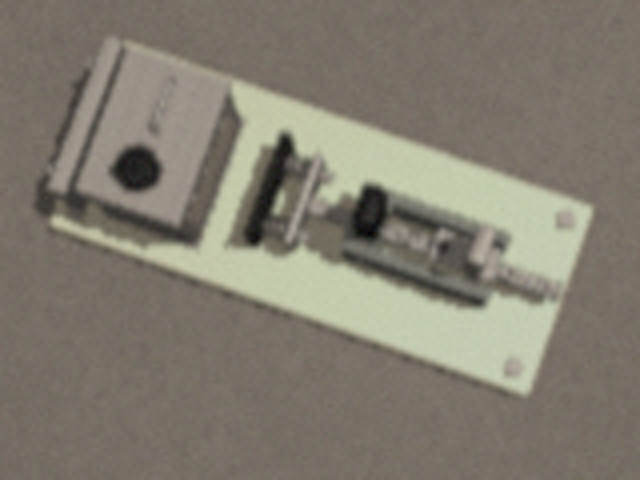

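The crop shows the trigger top at about (482,248), which is full-frame (305,202). The grip is at (370,210), the pad at (268,190), and the tin sits slightly turned near the stop. The axis yaw is about 69.3° and the trigger is at about (0.573,-0.065). I'm setting out.

Call:
carry_out(rows=[[[0.01, -0.008, 0, 0], [0.03, -0.024, 0, 0], [0.06, -0.047, 0, 0], [0.09, -0.071, 0, 0], [0.12, -0.095, 0, 0], [0.15, -0.119, 0, 0], [0.18, -0.142, 0, 0], [0.21, -0.166, 0, 0], [0.24, -0.19, 0, 0], [0.27, -0.214, 0, 0], [0.3, -0.237, 0, 0], [0.33, -0.261, 0, 0]]], grip=0.05, grip_force=25)

```text
clock: 2.1
position: [0.4059, -0.2759, 0.2316]
tool_rot: [3.141, -0.0, 0.233]
force: [0.3, -0.1, -0.1]
grip_width: 0.05
finger_force: 0.0
```

Call:
carry_out(rows=[[[0.03, -0.024, 0, 4], [0.06, -0.047, 0, 8], [0.09, -0.071, 0, 12], [0.12, -0.095, 0, 16], [0.15, -0.119, 0, 21], [0.18, -0.142, 0, 26], [0.2, -0.158, 0, 30], [0.21, -0.166, 0, 33], [0.2127, -0.1685, 0, 34], [0.2127, -0.1685, 0, 34]]])

```text
clock: 2.93
position: [0.5731, -0.0638, 0.2311]
tool_rot: [-3.142, 0.0, -0.359]
force: [-0.8, -0.2, -0.3]
grip_width: 0.0501
finger_force: 0.0
```

```bash
python3 - <<'E'
from h import *
np.set_printoptions(precision=4,suppress=True)
t=bot.grab_frame('top');s=bot.grab_frame('side');o=bot.observe()
print(o['position'],o['tool_rot'],o['force'],o['clock'])
for n in('trigger_grip','pad_face','tin_center'):
    for p,k in((t,'t'),(s,'s')):
        print(n,k,[(np.round(x['position'],1),round(x['conf'],2)) for x in bot.spot_point(p,n)[:2]])
a=cv2.resize(t['pixels'][120:260,180:340],(480,420),interpolation=cv2.INTER_CUBIC)
X=np.array([.573,-.065]);
b=s['pixels'][100:270,200:370].copy()
for z in(.093,.135):
    u=proj(s,[*X,z]); cv2.circle(b,(int(u[0]-200),int(u[1]-100)),1,(255,0,0),-1)
cv2.imwrite('pics/b.png',cv2.resize(b,(595,595),interpolation=cv2.INTER_CUBIC)[:,:,::-1])
E
```

```text
[ 0.5725 -0.0659  0.2313] [ 3.141   0.0001 -0.3598] [-0.5979 -0.0496 -0.0023] 3.0333
trigger_grip t []
trigger_grip s [(array([282.6, 208.4]), 0.7)]
pad_face t [(array([251.2, 188.3]), 0.58)]
pad_face s [(array([293.5, 197.9]), 0.44)]
tin_center t [(array([223.3, 178.5]), 0.63), (array([138.5, 261.9]), 0.52)]
tin_center s [(array([295.4, 177.7]), 0.7)]
```

View pics/b.png

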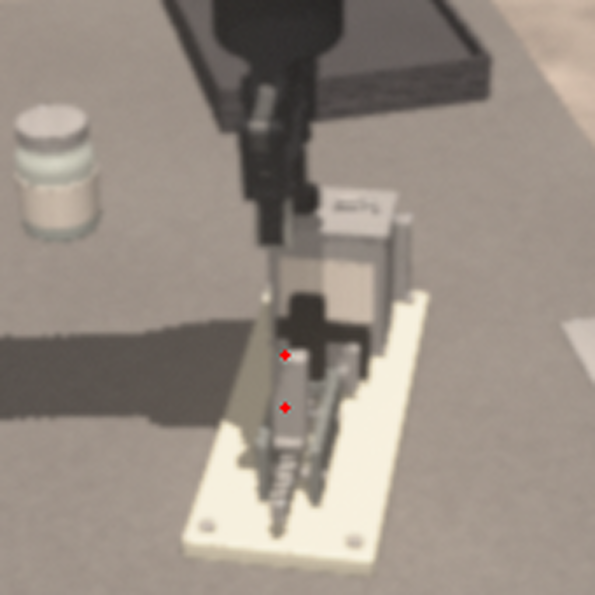

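The close view shows the trigger at crop columns 275–308, centred on 292. My estimate (red, 285) is 3–4 mm too far left, so I'm shifting tool +x by 3 mm and lowering.

Call:
carry_out(rows=[[[0.003, 0, 0.012, 0], [0.003, 0, 0.03, 0], [0.003, 0, 0.048, 0], [0.003, 0, 0.066, 0], [0.003, 0, 0.084, 0], [0.003, 0, 0.1, 0], [0.003, 0, 0.115, 0], [0.003, 0, 0.127, 0], [0.003, 0, 0.135, 0], [0.003, 0, 0.138, 0], [0.003, 0, 0.138, 0]]])

```text
clock: 4.25
position: [0.5758, -0.0661, 0.0927]
tool_rot: [3.141, 0.001, -0.361]
force: [-0.3, 0.3, 0.9]
grip_width: 0.0505
finger_force: 0.0
```

```bash
python3 - <<'E'
from h import *
s=bot.grab_frame('side');o=bot.observe()
print(o['position'],o['force'])
b=s['pixels'][150:270,220:350]
cv2.imwrite('pics/c.png',cv2.resize(b,(650,600),interpolation=cv2.INTER_CUBIC)[:,:,::-1])
E
```

```text
[ 0.57608296 -0.06611783  0.09341955] [-0.41561986  0.52717043  0.05597609]
```

View pics/c.png

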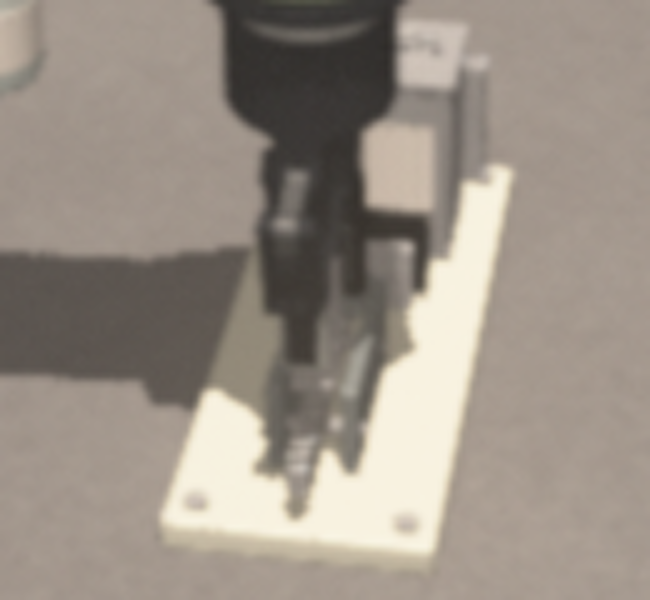

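The fingers straddle the trigger without contact, and the rear finger at (300,340) is in line with the bar. Now closing.

Call:
carry_out(rows=[[[0, 0, 0, 0], [0, 0, 0, 0], [0, 0, 0, 0], [0, 0, 0, 0], [0, 0, 0, 0], [0, 0, 0, 0]]], grip=0.0, grip_force=25)

```text
clock: 4.8
position: [0.5775, -0.0633, 0.0942]
tool_rot: [-3.138, -0.002, -0.359]
force: [5.0, 14.8, 1.0]
grip_width: 0.0113
finger_force: 34.1
```

Call:
carry_out(rows=[[[0, -0.002, 0, 0], [0, -0.004, 0, 0], [0, -0.004, 0, 0], [0, -0.004, 0, 0]]])

```text
clock: 5.13
position: [0.5777, -0.0626, 0.0942]
tool_rot: [3.142, -0.001, -0.361]
force: [-1.8, -1.8, 7.5]
grip_width: 0.0115
finger_force: 34.9
```

Call:
carry_out(rows=[[[0, -0.002, 0, 0], [0, -0.004, 0, 0], [0, -0.006, 0, 0], [0, -0.008, 0, 0], [0, -0.01, 0, 0], [0, -0.012, 0, 0], [0, -0.014, 0, 0], [0, -0.016, 0, 0], [0, -0.018, 0, 0], [0, -0.02, 0, 0], [0, -0.021, 0, 0], [0, -0.021, 0, 0]]])

```text
clock: 6.13
position: [0.5851, -0.0433, 0.0941]
tool_rot: [3.141, -0.001, -0.361]
force: [-2.2, -2.6, 7.6]
grip_width: 0.012
finger_force: 34.8
```

```bash
cat > m.py <<'E'
from h import *
np.set_printoptions(precision=4,suppress=True)
t=bot.grab_frame('top');s=bot.grab_frame('side');o=bot.observe()
u=np.array([.3535,.9354]); O=np.array([.590,-.021]); P0=np.array([.5775,-.0633])
print('clock',o['clock'],'trav',(o['position'][:2]-P0)@u,'F along',o['force'][:2]@u,o['force'])
for n,z in(('pad_face',.046),('tin_center',.0715),('stop',.018)):
    a=bot.spot_point(t,n);b=bot.spot_point(s,n)
    for p,r in((t,a),(s,b)):
        if r: print(n,'t' if p is t else 's',round(r[0]['conf'],2),'clamp x:',(atz(p,r[0]['position'],z)[:2]-O)@u)
E
python3 m.py
```

```text
clock 6.2333 trav 0.021399469527405415 F along -3.0289824607838494 [-1.4351 -2.6958  7.9592]
pad_face t 0.52 clamp x: 0.11107213678265107
pad_face s 0.67 clamp x: 0.11917264712487084
tin_center t 0.66 clamp x: 0.16190228463828854
tin_center s 0.57 clamp x: 0.15934826013228032
stop t 0.72 clamp x: 0.1985641507126284
```

Call:
carry_out(rows=[[[0, 0.003, 0, 0], [0, 0.006, 0, 0], [0, 0.009, 0, 0], [0, 0.012, 0, 0], [0, 0.015, 0, 0], [0, 0.018, 0, 0], [0, 0.02, 0, 0], [0, 0.0215, 0, 0], [0, 0.0215, 0, 0]]])

```text
clock: 7.28
position: [0.5775, -0.063, 0.0941]
tool_rot: [-3.141, -0.001, -0.361]
force: [-2.1, -0.9, 7.8]
grip_width: 0.0114
finger_force: 34.7
```

Call:
carry_out(rows=[[[0, -0.002, 0, 0], [0, -0.004, 0, 0], [0, -0.006, 0, 0], [0, -0.008, 0, 0], [0, -0.01, 0, 0], [0, -0.012, 0, 0], [0, -0.014, 0, 0], [0, -0.016, 0, 0], [0, -0.018, 0, 0], [0, -0.02, 0, 0], [0, -0.0215, 0, 0], [0, -0.0215, 0, 0]]])

```text
clock: 8.28
position: [0.585, -0.0435, 0.0941]
tool_rot: [3.141, -0.001, -0.361]
force: [-2.3, -3.8, 8.4]
grip_width: 0.0118
finger_force: 34.9
```

```bash
python3 m.py
```

```text
clock 8.3833 trav 0.021151143223836988 F along -3.8913907264891687 [-2.8159 -3.096   8.2601]
pad_face t 0.55 clamp x: 0.12545940953208898
pad_face s 0.63 clamp x: 0.12170738068983938
tin_center t 0.93 clamp x: 0.16242141714384978
tin_center s 0.87 clamp x: 0.1576885991749357
stop t 0.51 clamp x: 0.20037192578250823
```

Call:
carry_out(rows=[[[0, 0.003, 0, 0], [0, 0.006, 0, 0], [0, 0.009, 0, 0], [0, 0.012, 0, 0], [0, 0.015, 0, 0], [0, 0.018, 0, 0], [0, 0.02, 0, 0], [0, 0.0215, 0, 0], [0, 0.0215, 0, 0]]])

```text
clock: 9.43
position: [0.5775, -0.063, 0.0942]
tool_rot: [-3.141, -0.001, -0.361]
force: [-2.5, -0.2, 7.3]
grip_width: 0.0116
finger_force: 34.7
```

Call:
carry_out(rows=[[[0, -0.0015, 0, 0], [0, -0.003, 0, 0], [0, -0.0045, 0, 0], [0, -0.006, 0, 0], [0, -0.0075, 0, 0], [0, -0.009, 0, 0], [0, -0.0105, 0, 0], [0, -0.012, 0, 0], [0, -0.012, 0, 0], [0, -0.012, 0, 0]]])

```text
clock: 10.27
position: [0.5816, -0.0523, 0.0941]
tool_rot: [3.141, -0.001, -0.361]
force: [-3.4, -2.3, 6.9]
grip_width: 0.0116
finger_force: 34.9
```

```bash
python3 m.py
```

```text
clock 10.3667 trav 0.011760227427510806 F along -3.429837012410419 [-2.7824 -2.6152  7.3655]
pad_face t 0.51 clamp x: 0.13326893186952682
pad_face s 0.65 clamp x: 0.13482086155958922
tin_center t 0.93 clamp x: 0.16208062648077626
tin_center s 0.94 clamp x: 0.17393590022220023
stop t 0.46 clamp x: 0.196709548602756
```

Continue in small steps while watching the force.

Call:
carry_out(rows=[[[0, -0.001, 0, 0], [0, -0.002, 0, 0], [0, -0.003, 0, 0], [0, -0.003, 0, 0], [0, -0.003, 0, 0]]])

```text
clock: 11.08
position: [0.5827, -0.0496, 0.0941]
tool_rot: [3.141, -0.001, -0.361]
force: [-2.5, -3.2, 8.7]
grip_width: 0.0116
finger_force: 34.9
```

Call:
carry_out(rows=[[[0, -0.001, 0, 0], [0, -0.002, 0, 0], [0, -0.003, 0, 0], [0, -0.003, 0, 0], [0, -0.003, 0, 0]]])

```text
clock: 11.5
position: [0.5837, -0.0468, 0.0941]
tool_rot: [3.141, -0.001, -0.361]
force: [-2.3, -3.6, 7.2]
grip_width: 0.0118
finger_force: 34.9
```

```bash
python3 m.py
```

```text
clock 11.6 trav 0.0176432628930967 F along -4.149377493221589 [-2.6725 -3.426   8.2747]
pad_face t 0.5 clamp x: 0.13985465349042261
pad_face s 0.67 clamp x: 0.1414963083174392
tin_center t 0.67 clamp x: 0.17352084277567958
stop t 0.42 clamp x: 0.20433318346129345
```

Call:
carry_out(rows=[[[0, -0.001, 0, 0], [0, -0.002, 0, 0], [0, -0.003, 0, 0], [0, -0.004, 0, 0], [0, -0.004, 0, 0], [0, -0.004, 0, 0]]])

```text
clock: 12.4
position: [0.5849, -0.0436, 0.0942]
tool_rot: [3.14, -0.001, -0.362]
force: [-4.5, -7.0, 8.5]
grip_width: 0.0116
finger_force: 35.0
```

```bash
python3 m.py; python3 - <<'E'
from h import *
t=bot.grab_frame('top');b=t['pixels'][145:245,190:340]
cv2.imwrite('pics/d.png',cv2.resize(b,(750,500),interpolation=cv2.INTER_CUBIC)[:,:,::-1])
E
```

```text
clock 12.5 trav 0.02110380153890578 F along -9.103598098708385 [-3.9529 -8.2384  9.2433]
pad_face t 0.49 clamp x: 0.14070235915008608
pad_face s 0.64 clamp x: 0.13692953944141376
tin_center t 0.71 clamp x: 0.1721872156027775
tin_center s 0.81 clamp x: 0.1645390704590498
stop t 0.47 clamp x: 0.20478931750204102
```

View pics/d.png

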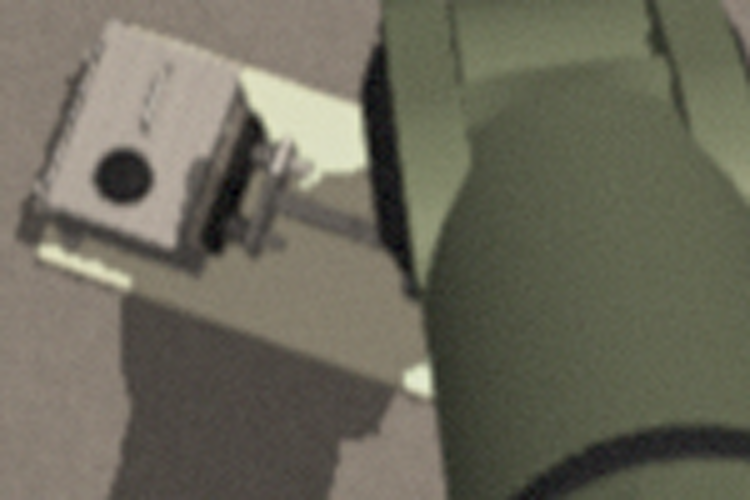

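The tin's edge now looks parallel to the pad and the stop. The force has risen by about 6 N, so clamping has begun with the pad at about 5 mm. I'll advance gently.

Call:
carry_out(rows=[[[0, -0.0005, 0, 0], [0, -0.001, 0, 0], [0, -0.0015, 0, 0], [0, -0.0015, 0, 0], [0, -0.0015, 0, 0], [0, -0.0015, 0, 0]]])

```text
clock: 13.35
position: [0.5854, -0.0425, 0.0941]
tool_rot: [3.14, -0.001, -0.362]
force: [-4.9, -7.4, 10.3]
grip_width: 0.0116
finger_force: 35.2
```

```bash
cat > f.py <<'E'
from h import *
u=np.array([.3535,.9354]); P0=np.array([.5775,-.0633]);F=[];X=[]
for i in range(6):
    bot.grab_frame('side');o=bot.observe();F.append(o['force'][:2]@u);X.append((o['position'][:2]-P0)@u)
print(o['clock'],'trav',np.mean(X),'F',np.mean(F),np.round(F,1))
E
python3 f.py
```

```text
13.65 trav 0.0222874294793798 F -8.752653826760602 [-8.9 -8.3 -8.9 -8.4 -8.4 -9.7]
```

Call:
carry_out(rows=[[[0, -0.0005, 0, 0], [0, -0.001, 0, 0], [0, -0.0015, 0, 0], [0, -0.0015, 0, 0], [0, -0.0015, 0, 0], [0, -0.0015, 0, 0]]])

```text
clock: 14.15
position: [0.5858, -0.0413, 0.0941]
tool_rot: [3.14, -0.001, -0.362]
force: [-5.0, -8.7, 9.8]
grip_width: 0.0119
finger_force: 35.3
```

```bash
python3 f.py
```

```text
14.45 trav 0.023489987048368067 F -10.319447770415605 [-10.2 -10.7 -10.9 -10.4  -9.9  -9.9]
```

The slope is 1.3 N/mm, so the tin is clamped with the pad at about 6 mm, but the trigger is almost at its end. One more stroke will give some margin.

Call:
carry_out(rows=[[[0, 0.003, 0, 0], [0, 0.006, 0, 0], [0, 0.009, 0, 0], [0, 0.012, 0, 0], [0, 0.015, 0, 0], [0, 0.018, 0, 0], [0, 0.021, 0, 0], [0, 0.0235, 0, 0], [0, 0.025, 0, 0], [0, 0.025, 0, 0], [0, 0.025, 0, 0]]])

```text
clock: 15.37
position: [0.5775, -0.063, 0.0941]
tool_rot: [-3.141, -0.001, -0.361]
force: [-1.8, -0.6, 7.2]
grip_width: 0.0116
finger_force: 34.8
```

Call:
carry_out(rows=[[[0, -0.0015, 0, 0], [0, -0.003, 0, 0], [0, -0.0045, 0, 0], [0, -0.006, 0, 0], [0, -0.007, 0, 0], [0, -0.007, 0, 0], [0, -0.007, 0, 0]]])

```text
clock: 15.95
position: [0.5799, -0.0569, 0.0941]
tool_rot: [3.141, -0.001, -0.361]
force: [-3.1, -2.4, 8.4]
grip_width: 0.0114
finger_force: 34.9
```

```bash
python3 f.py
```

```text
16.25 trav 0.006725419165083812 F -3.5762947070017987 [-4.1 -4.9 -3.1 -3.3 -2.5 -3.4]
```

Call:
carry_out(rows=[[[0, -0.001, 0, 0], [0, -0.002, 0, 0], [0, -0.003, 0, 0], [0, -0.004, 0, 0], [0, -0.004, 0, 0], [0, -0.004, 0, 0]]])

```text
clock: 16.75
position: [0.581, -0.0539, 0.0942]
tool_rot: [3.14, -0.001, -0.362]
force: [-4.9, -7.2, 8.8]
grip_width: 0.0117
finger_force: 35.1
```

```bash
python3 f.py
```

```text
17.05 trav 0.010005524323560026 F -7.789999269893752 [-7.9 -7.7 -7.4 -8.2 -8.  -7.5]
```

Call:
carry_out(rows=[[[0, -0.001, 0, 0], [0, -0.002, 0, 0], [0, -0.003, 0, 0], [0, -0.003, 0, 0], [0, -0.003, 0, 0]]])

```text
clock: 17.47
position: [0.5818, -0.0516, 0.0941]
tool_rot: [3.14, -0.001, -0.362]
force: [-5.3, -9.4, 11.1]
grip_width: 0.0117
finger_force: 35.2
```

```bash
python3 f.py
```

```text
17.7667 trav 0.012424283615913712 F -10.784702854045243 [-10.3 -11.2 -10.5 -11.6 -10.3 -10.9]
```

Call:
carry_out(rows=[[[0, -0.0007, 0, 0], [0, -0.0014, 0, 0], [0, -0.002, 0, 0], [0, -0.002, 0, 0], [0, -0.002, 0, 0], [0, -0.002, 0, 0]]])

```text
clock: 18.27
position: [0.5824, -0.0501, 0.0941]
tool_rot: [3.139, -0.0, -0.362]
force: [-6.5, -10.7, 11.0]
grip_width: 0.0119
finger_force: 35.3
```

```bash
python3 f.py; python3 m.py; python3 - <<'E'
from h import *
t=bot.grab_frame('top');s=bot.grab_frame('side');a=t['pixels'][145:225,190:290];b=s['pixels'][140:220,250:350]
cv2.imwrite('pics/e.png',cv2.resize(np.hstack([a,b]),(800,320),interpolation=cv2.INTER_CUBIC)[:,:,::-1])
E
```

```text
18.5667 trav 0.01404101863441747 F -12.551778335774992 [-12.5 -11.8 -12.7 -13.  -11.9 -13.4]
clock 18.6667 trav 0.014059496129024848 F along -12.720859197650217 [ -6.1736 -11.2663  11.3472]
pad_face t 0.49 clamp x: 0.13174629834961837
pad_face s 0.63 clamp x: 0.13127095609833356
tin_center t 0.63 clamp x: 0.1784823344308738
tin_center s 0.85 clamp x: 0.17579390113442028
stop t 0.51 clamp x: 0.20640630524599954
stop s 0.41 clamp x: -0.39453947678617385
```

View pics/e.png

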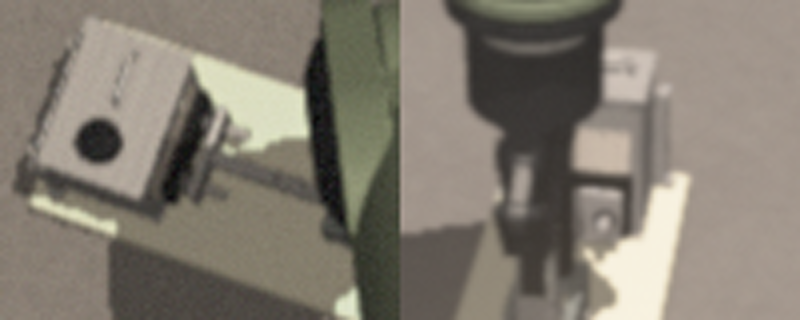

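The tin is flat on the stop, and the pad is visibly squeezed at about (180,150) in the crop. At 12.6 N total, less about 3 N for the trigger spring, the pad is in by about 8 mm and steady. I'm handing it in while still holding the trigger.

```bash
python3 -c "
from workcell import bot
print(bot.job_done())"
```

```text
the job is handed in; nothing more can be done
None
```

The tin is clamped flat against the stop, with the pad springs about half squeezed (roughly 8 mm of 16, worked out from the push force). I handed the job in at about 19 s with the trigger still held pressed; no verdict came back.

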